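Cure a batch of printed parts

ROBOT

A 7-joint arm with a two-finger parallel gripper is mounted at the origin on the work surface. World frame = base frame: x ahead of the robot, y to its left, z up, the work surface at z = 0. Lengths are in m, angles in rad, forces in N, time in s.
With the tool pointing down it reaches from about 0.35 to 0.9 m from the base axis. Payload 7.2 kg.
Tool frame: the origin (TCP) lies midway between the tips of the shut fingers; the grasp point (between the pads) lies 19 mm behind it; z points along the fingers, y is the direction in which the jaws open and shut (so a half turn about z gives the same grasp; the last joint's range is limited). The gripper opens to 85 mm and grips with 20 to 120 N. Pads are 22 mm wide; open, the fingers measure 114 mm over their backs; the gripper's body (76 mm by 85 mm) begins 54 mm behind the grasp point. The pads swing forward as they close: fully open they stand 13 mm farther back than shut.
Start: joints at [1.254, 0.411, -0.013, 1.596, 0.006, 1.134, -0.082], TCP at [0.154, -0.606, 0.231] pointing down, gripper open.
Joint ranges: [-2.95, 2.95], [-0.29, 1.99], [-1.47, 1.44], [0.14, 2.54], [-1.03, 4.17], [0.13, 1.85], [-2.86, 2.86]. Speed limits (rad/s): [2.39, 2.39, 3.01, 3.01, 3.14, 3.14, 3.14].

INTERFACE

Orientations are given as a unit quaternion [w, x, y, z].
In Python, from station import ctrl, get_image, models gives the robot as it stands.
- The arm moves only by the tool apply_moves, never from a script. Its argument "motion" is a list that holds one entry, the list of rows, each a list of 4 numbers: the shift along the tool's x, y, z in cm, then the turn about the tool's z in degrees. In form: [[[dx, dy, dz, twist], ...]]. A call has 1 to 20 rows; each row is the pose to reach, as a shift and turn from the pose commanded when the call began, along the tool's axes at that moment; what a row does not reach only later rows make up. A row lasts 1/10 s, in which the tool goes at most 50 mm and 8.59 degrees, less where a joint would pass 70% of its speed; a pose out of reach is approached as far as the arm can. A call with a gripper value outside its range is refused whole. "jaw" is the finger opening in cm, from 0 to 8.54, set as the call begins (left out, the last holds). The fingers move at their own pace and stop on an object; "force" is the grip in N (left out, the last holds). Time passes only in rows, so rows that repeat a pose let the fingers close. It gives the time, the measured TCP pose, the force and the opening at its end, in the units of the state.
- ctrl.get_state(): the state, without advancing time (a new reading comes with each control period).
- get_image(name): name is "side" or "top" or "wrist"; returns a dict with "image" (480x640x3 uint8, red, green, blue), "range_z" (480x640 float32, m along the optical axis (not along the pixel's ray), 0 where there is no reading), "fx", "fy", "cx", "cy" (pixels), "k1" (the pictures are not rectified: a ray, as slopes to the right and down, at radius r is drawn at 1 + k1 r^2 times it, then the intrinsics apply), "extrinsics" (4x4, takes a point from world to camera coordinates). Camera axes: x right, y up, looking along -z (the intrinsics and any distortion apply to the point x, -y, -z); pixel columns grow to the right and rows downward; lengths in m; the calibration is good to about 2 mm. A picture is of the moment at which its call begins.
- ctrl.finish_job(): hands the job in, once; it reports no verdict.
Trained networks look in the newest picture that a camera, given by its name, has taken for a name from the list of things; names that differ only in an ending like _2 or _b are one class to them, and where a whole thing is asked for, a point or a joint stands for the part that bears it (a point fixed in the world has none). Each returns a list of dicts, best first, with "score" (0 to 1); they miss things now and then, are a little off and sometimes report something else, mostly with a low value. They report only what shows in the picture. A call takes as long as a camera call. They do not tell look-alikes from the thing itself.
- models.regions_of(camera, target): "pixels" (480x640 bool, what is visible of it) and "location" ([column, row] in pixels, amid what is visible of it).
- models.mark_of(camera, target): "location" ([column, row] in pixels: a listed point, or the origin of a listed thing).
The state is a dict: "time_s": time; "joint_pos": joint angles; "dq": joint speeds; "joint_efforts": joint torques, N m; "position": TCP position; "ee_rot": TCP orientation; "force": force on the tool from outside, world axes, zero at the start; "ft_torque": the same for the moment, N m; "width": opening from 0.0 (shut) to 1.0 (fully open).
Only numpy, scipy, OpenCV 4.12 (cv2) and the standard library are available. Lean on these libraries where they do the work, as an engineer would, in place of code of your own. Each camera call takes 0.05 s, during which the arm holds its last target. There are 200 camera calls.

TASK

Put all the fresh prints from the build plate into the curing station's chamber, press the amber cover down until its catch holds it shut, then pull the red knob out to its detent to light the lamp and leave it on for at least five seconds. Push the knob fully home again, only then open the cover so that it stands up, and move all the cured parts into the blue bin, leaving the cover standing open. The lamp must never be on while the cover is not shut, and the bottle, spool and carton stay where they are.

Things in the scene. Friction and masses are not known exactly. Their poses are not given: they have to be found in the camera images.
- gear: Printed gear, mid-grey with toothed rim, 70 g (+-30 %): a flat disc 64 mm across and 10 mm thick with a round hub of 20 mm diameter rising from its centre to 44 mm above the underside. Origin: centre of the underside; z runs up along the hub. It may be absent (None).
- handwheel: Printed handwheel, mustard yellow with five dark spots on the disc, 70 g (+-30 %): a flat disc 64 mm across and 10 mm thick with a round hub of 20 mm diameter rising from its centre to 44 mm above the underside. Origin: centre of the underside; z runs up along the hub. It may be absent (None).
- impeller: Printed impeller, green with eight low vanes on the disc, 70 g (+-30 %): a flat disc 64 mm across and 10 mm thick with a round hub of 20 mm diameter rising from its centre to 44 mm above the underside. Origin: centre of the underside; z runs up along the hub. It may be absent (None).
- pulley: Printed pulley, cream with a dark band round the rim, 70 g (+-30 %): a flat disc 64 mm across and 10 mm thick with a round hub of 20 mm diameter rising from its centre to 44 mm above the underside. Origin: centre of the underside; z runs up along the hub. It may be absent (None).
- station: Curing station fixed to the bench, 210 mm deep (x) by 336 mm wide (y): at its right a chamber open at the top, under a hinged amber cover; at its left a grey switch panel with a red pull knob. Chamber rim and panel top are 75 mm above the bench. Origin: centre of the underside; x points from its front (the cover's free edge) to its back (the hinge), y to its left, z up.
- chamber_floor (a point): Centre of the chamber's floor, 15 mm above the bench, with axes as the station's. The chamber is 194 mm (x) by 220 mm (y) inside and 60 mm deep, with vertical walls 8 mm thick.
- cover (a joint): Angle of the amber cover: 0 shut, flat on the chamber's rim; 1.65 rad standing open, slightly past upright, where it starts. A spring drives it open (about 1 N at the free edge) with some damping, so it swings up by itself in about 3 s. In the last 0.05 rad its nose snaps under a sprung catch, which takes about 10 N down at the free edge; once shut it is held until the handle is lifted with about 6 N through about 0.05 rad.
- cover_hinge (a point): On the hinge line, middle of the cover's width, level with the underside of the shut cover (75.5 mm above the bench); axes turn with the cover (as the station's when it is shut). The cover is a sheet 5 mm thick, 236 mm wide, that reaches 205 mm from the hinge, to -x of this frame.
- cover_handle (a point): Middle of the top edge of the cover's orange handle: an upright fin 50 mm long (y), 12 mm thick (x) and 32 mm tall, on the cover's outer face 185 mm from the hinge line; axes turn with the cover.
- pull_knob (a joint): Travel of the red pull knob: 0 pushed home (lamp off, as at the start), 0.020 m pulled straight up out to its detent (lamp on). It snaps over at mid travel, is held at both ends, and takes about 7 N to move either way.
- knob_top (a point): Centre of the knob's top face. The head is a red disc of 28 mm diameter and 20 mm height on a 10 mm stem; pushed home its top is 34 mm above the panel.
- build_plate: Dark steel build plate fixed on the bench, 190 mm square and 6 mm thick, where the fresh prints stand. It is on one side of the station, the bin on the other. Origin: centre of the underside, z up.
- bin: Blue open bin fixed on the bench, 240 mm (x) by 165 mm (y) by 50 mm high outside, walls and floor 4 mm thick. Origin: centre of the underside, z up.
- bottle: Bystander: closed white bottle, 66 mm across, 170 mm tall. Origin: centre of the underside.
- spool: Bystander: orange spool lying flat, 150 mm across, 50 mm high. Origin: centre of the underside.
- carton: Bystander: a small cardboard carton, 60 by 50 by 40 mm high, behind the station. Origin: centre of the underside.
There are look-alikes about, which are no part of the job. Of the things like the gear, leave any that is purple; of the rest the larger one is meant. There is more than one size of the impeller; the one meant has the size given above.

How it is judged:
By the outcome, as a careful person would: the job done as asked, in the order asked, and still so for the second after the job is handed in, with the robot touching nothing.
Of gear, handwheel, impeller, pulley only 2 to 3 are there at a start; the rules pass over those that are not, and their reading is None.
At some moment in a run one of gear, handwheel, impeller, pulley may be knocked a few centimetres aside while the robot is not near it.
Once in a run the grip may slacken for a moment while it holds something.
It also fails if it takes over 210 s, if anything falls off the work surface, if the arm or the gripper's body presses on something with over 40 N, if the wrist force passes 120 N, or if a joint passes its speed limit or range.

## Working session

There is one attempt and no reset: what is moved stays moved. The work goes in short steps, Python scripts to look and compute and a tool call to move; the robot and the scene stay as the last step left them, time stands still between calls to the robot, and variables do not carry over. Pictures are saved under pics/ and viewed, about 12 in all and at most 16, crops included, and the job is handed in when it is done.

Besides the shell and the picture viewer there is one more tool, called as name([rows], argument=value, ...), one row to a line, values as JSON. apply_moves: Moves the arm, as the interface text tells. Its arguments: {"type":"object","properties":{"motion":{"type":"array","items":{"type":"array","items":{"type":"array","items":{"type":"number"}}}},"jaw":{"type":"number"},"force":{"type":"number"}},"required":["motion"]}

```bash
mkdir -p pics; ls; cat > h.py <<'E'
import numpy as np,cv2
from station import ctrl,get_image,models
def cam(n):
    return get_image(n)
def rays(im,uv):
    uv=np.atleast_2d(np.asarray(uv,float))
    x=(uv[:,0]-im['cx'])/im['fx'];y=(uv[:,1]-im['cy'])/im['fy']
    rd=np.hypot(x,y);r=rd.copy()
    for _ in range(20): r=rd/(1+im['k1']*r*r)
    s=np.where(rd>0,r/np.maximum(rd,1e-12),1)
    return np.c_[x*s,-y*s,-np.ones(len(x))]
def world(im,uv,z=None):
    """with depth if z None, else intersect the plane z"""
    d=rays(im,uv);E=np.array(im['extrinsics']);R=E[:3,:3];t=E[:3,3]
    c=-R.T@t
    dw=d@R
    if z is None:
        u=np.atleast_2d(uv).round().astype(int)
        k=im['range_z'][u[:,1].clip(0,479),u[:,0].clip(0,639)]
        return c+dw*k[:,None]
    return c+dw*((z-c[2])/dw[:,2])[:,None]
def proj(im,P):
    P=np.atleast_2d(P);E=np.array(im['extrinsics']);p=P@E[:3,:3].T+E[:3,3]
    x=p[:,0]/-p[:,2];y=-p[:,1]/-p[:,2];s=1+im['k1']*(x*x+y*y)
    return np.c_[im['fx']*x*s+im['cx'],im['fy']*y*s+im['cy']]
def cloud(im):
    v,u=np.mgrid[0:480,0:640];uv=np.c_[u.ravel(),v.ravel()]
    W=world(im,uv).reshape(480,640,3);W[im['range_z']==0]=np.nan
    return W
def save(im,name):
    cv2.imwrite('pics/'+name,cv2.cvtColor(im['image'],cv2.COLOR_RGB2BGR))
E
python3 - <<'E'
from h import *
print(ctrl.get_state())
for n in ['top','side']:
    im=cam(n);save(im,n+'0.png');print(n,np.linalg.inv(im['extrinsics'])[:3,3].round(3),im['fx'],im['k1'])
    for t in 'gear handwheel impeller pulley station build_plate bin bottle spool carton cover_handle knob_top'.split():
        for f in ('regions_of','mark_of'):
            for r in getattr(models,f)(n,t)[:4]:
                if r['score']<.2: continue
                l=r['location'];s=''
                if f=='regions_of':
                    m=r['pixels'];W=cloud(im)[m];s=(np.nanmedian(W,0).round(3),np.nanpercentile(W,2,axis=0).round(3),np.nanpercentile(W,98,axis=0).round(3))
                print(t,f[:4],round(r['score'],2),np.round(l),world(im,l).round(3)[0],s)
E
```

```text
pics
{'time_s': 0.0, 'joint_pos': array([ 1.25380104,  0.41190263, -0.01269905,  1.5970432 ,  0.00557856,
        1.13429364, -0.08220558]), 'dq': array([-0.00016601, -0.00040508, -0.00129535, -0.0009872 , -0.00034235,
        0.00116441,  0.00017665]), 'joint_efforts': array([ 4.16594939e-04, -6.00627851e+01,  6.82587605e-01, -2.99415028e+01,
        1.38633483e-02,  1.05199197e-02, -1.17549806e-05]), 'position': array([ 0.15373516, -0.60528806,  0.23045178]), 'ee_rot': array([-7.91770774e-04,  9.92272382e-01,  1.24076066e-01, -1.49440160e-04]), 'force': array([-0.23017064, -0.11115096,  0.50682704]), 'ft_torque': array([ 0.00067416,  0.04291699, -0.05146025]), 'width': 1.000074936631576}
top [0.409 0.055 1.378] 596.9852400063008 -0.12746871591176612
gear regi 0.62 [143. 278.] [0.499 0.475 0.041] (array([0.497, 0.482, 0.011]), array([ 0.466,  0.455, -0.001]), array([0.529, 0.515, 0.047]))
gear regi 0.6 [167. 339.] [0.362 0.418 0.029] (array([0.361, 0.421, 0.008]), array([ 0.338,  0.401, -0.   ]), array([0.382, 0.445, 0.034]))
gear regi 0.58 [196. 295.] [0.462 0.358 0.019] (array([0.
[... 6294 characters left out ...]
111]))
carton regi 0.67 [245. 234.] [0.75  0.048 0.04 ] (array([0.747, 0.048, 0.038]), array([ 0.722, -0.001,  0.001]), array([0.793, 0.075, 0.044]))
carton mark 0.95 [245. 241.] [0.741 0.061 0.033] 
carton mark 0.72 [271. 388.] [0.469 0.364 0.025] 
carton mark 0.68 [261. 364.] [0.14  0.802 0.863] 
carton mark 0.42 [342. 242.] [ 0.546 -0.07   0.014] 
cover_handle regi 0.88 [305. 166.] [ 0.653 -0.076  0.197] (array([ 0.652, -0.078,  0.188]), array([ 0.627, -0.203,  0.077]), array([0.683, 0.028, 0.28 ]))
knob_top regi 0.66 [308. 261.] [0.536 0.112 0.106] (array([0.537, 0.106, 0.107]), array([0.526, 0.09 , 0.091]), array([0.55 , 0.115, 0.111]))
knob_top mark 0.56 [309. 257.] [0.54  0.103 0.109]
```

View pics/top0.png

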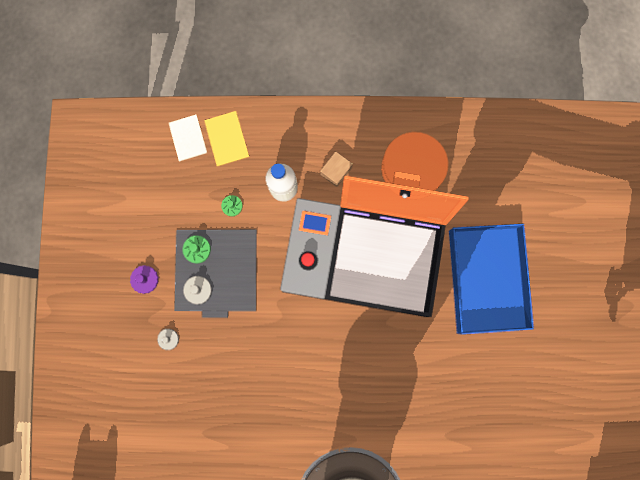

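View pics/side0.png

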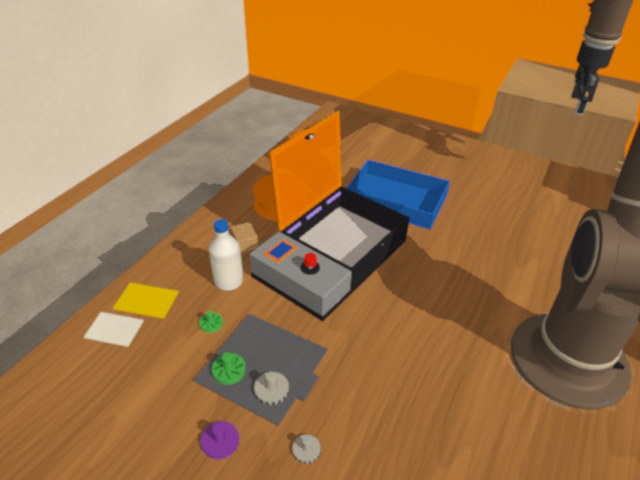

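The top view shows the two prints on the plate: the large green impeller at about (196,248) and the large grey gear at (197,290). No handwheel or pulley is visible. The look-alikes are off the plate: purple gear (144,278), small gear (168,339), small impeller (232,205). The knob is at (308,260), the cover is standing open and the bin is on the right. Next I'll measure precisely.

```bash
cat >> h.py <<'E'
def part(im,t,near,rad=.06):
    """best region of class t near xy; hub-top and disc centre from depth"""
    W=cloud(im);best=None
    for r in models.regions_of(im['name'],t):
        P=W[r['pixels']];P=P[~np.isnan(P[:,0])]
        if len(P)==0: continue
        m=np.median(P,0)
        if np.hypot(*(m[:2]-near))<rad and r['score']>.2:
            zt=np.percentile(P[:,2],98);H=P[P[:,2]>zt-.008]
            return dict(score=r['score'],med=m.round(4),hub=np.r_[H[:,:2].mean(0),zt].round(4),n=len(P))
def shot(n):
    im=get_image(n);im=dict(im);im['name']=n;return im
def yaw():
    q=ctrl.get_state()['ee_rot'];w,x,y,z=q
    return np.arctan2(2*(x*y+w*z),w*w+x*x-y*y-z*z)
def delta(p,yw=None):
    """tool-frame shift cm and twist deg from measured pose to world p, tool-x yaw yw (mod 180)"""
    s=ctrl.get_state();y0=yaw();d=np.asarray(p)-s['position'];c,n=np.cos(y0),np.sin(y0)
    tw=0 if yw is None else -((np.degrees(yw-y0)+90)%180-90)
    return np.round([100*(c*d[0]+n*d[1]),100*(n*d[0]-c*d[1]),-100*d[2],tw],2)
E
python3 - <<'E'
from h import *
hs={}
for n in('top','side'):
    im=shot(n);W=cloud(im)
    for t,xy in(('gear',(.473,.36)),('impeller',(.567,.363))): print(n,t,part(im,t,np.array(xy)))
    for r in models.regions_of(n,'knob_top')[:1]:
        P=W[r['pixels']];P=P[P[:,2]>.1];print('knob',P.mean(0).round(4),P[:,2].max())
    # station: panel + rims at z~.075
    R=[r for r in models.regions_of(n,'station') if r['score']>.5][0]['pixels']
    X,Y,Z=W[...,0],W[...,1],W[...,2]
    m=(X>.38)&(X<.72)&(Y>-.25)&(Y<.2)
    q=m&(abs(Z-.075)<.006);P=W[q]
    rect=cv2.minAreaRect(P[:,:2].astype(np.float32));print('rim rect',rect,len(P))
    q=m&(abs(Z-.015)<.006)&(X>.45)&(X<.66)&(Y>-.18)&(Y<.06);P=W[q];print('floor',cv2.minAreaRect(P[:,:2].astype(np.float32)))
    q=m&(Z>.12)&(X>.6);P=W[q];A=np.c_[P[:,1],P[:,2],np.ones(len(P))]
    f=np.linalg.lstsq(A,P[:,0],rcond=None)[0];print('cover plane x=',f,'res',(A@f-P[:,0]).std(),P[:,2].max(),P[:,1].min(),P[:,1].max())
    # bin
    q=(abs(Z-.05)<.005)&(Y<-.2)&(X>.35)&(X<.66)&(Y>-.45);print('bin',cv2.minAreaRect(W[q][:,:2].astype(np.float32)))
    E=[r for r in models.mark_of(n,'chamber_floor')][:1]+models.mark_of(n,'cover_hinge')[:1]
    for e,z in zip(E,(.015,.0755)): print(e['score'],world(im,e['location'],z))
E
```

```text
top gear {'score': 0.64, 'med': array([0.4741, 0.3537, 0.0168]), 'hub': array([0.4759, 0.3563, 0.0522]), 'n': 630}
top impeller {'score': 0.81, 'med': array([0.5672, 0.3599, 0.0169]), 'hub': array([0.5684, 0.3619, 0.0529]), 'n': 638}
knob [0.537  0.099  0.1092] 0.115238452077012
rim rect ((0.5714119076728821, 0.007882103323936462), (0.4033795893192291, 0.24778492748737335), 80.141357421875) 5326
floor ((0.5365515947341919, -0.07087403535842896), (0.21956631541252136, 0.20360063016414642), 80.49488830566406)
cover plane x= [0.21267733 0.10489942 0.649054  ] res 0.008314400435371055 0.2860038073912776 -0.2069050522709195 0.1841091275320681
bin ((0.5032433271408081, -0.31480538845062256), (0.24083031713962555, 0.16745492815971375), 3.373239278793335)
0.75 [[ 0.5434097  -0.07147788  0.015     ]]
0.93 [[ 0.64256422 -0.08633647  0.0755    ]]
side gear {'score': 0.68, 'med': array([0.4707, 0.3631, 0.0166]), 'hub': array([0.4745, 0.3584, 0.0506]), 'n': 895}
side impeller {'score': 0.62, 'med': array([0.5641, 0.3685, 0.0164]), 'hub': array([0.5691, 0.3641, 0.0506]), 'n': 800}
knob [0.5371 0.1039 0.1073] 0.11229127131661931
rim rect ((0.5665717124938965, 0.012963145971298218), (0.41542357206344604, 0.23639018833637238), 79.96363830566406) 4314
floor ((0.5481159687042236, -0.06134558469057083), (0.2376653403043747, 0.19824589788913727), 89.10189819335938)
cover plane x= [0.2034215  0.0709533  0.65507483] res 0.00528858615287636 0.28427400585959417 -0.211261081285823 0.18618615354850265
bin ((0.5050984621047974, -0.3138749599456787), (0.24121713638305664, 0.17523936927318573), 3.8716304302215576)
0.9 [[ 0.54624445 -0.06902044  0.015     ]]
0.83 [[ 0.63557207 -0.08566028  0.0755    ]]
```

Measured: gear hub at (0.475, 0.357), impeller hub at (0.569, 0.363), tops at about z 0.051. The chamber centre is at (0.545, -0.070) with station yaw about -10°, and the bin is at (0.504, -0.314). Now I'll move towards the gear.

apply_moves([
  [[36.2, -22.3, -2, 0], [36.2, -22.3, -2, 0], [36.2, -22.3, -2, 0], [36.2, -22.3, -2, 0], [36.2, -22.3, -2, 0], [36.2, -22.3, -2, 0], [36.2, -22.3, -2, 0], [36.2, -22.3, -2, 0], [36.2, -22.3, -2, 0], [54.8, -85.3, 4, 0], [54.8, -85.3, 4, 0], [54.8, -85.3, 4, 0], [54.8, -85.3, 4, 0], [54.8, -85.3, 4, 0], [54.8, -85.3, 4, 0], [54.8, -85.3, 4, 0], [54.8, -85.3, 4, 0], [54.8, -85.3, 4, 0], [54.8, -85.3, 4, 0], [54.8, -85.3, 4, 0]],
], jaw=5, force=40)

```text
time_s: 5.2
position: [0.4708, 0.2487, 0.2013]
ee_rot: [0.0, 0.992, 0.124, 0.0]
force: [1.5, -0.4, -0.1]
width: 0.584
```

```bash
python3 - <<'E'
from h import *
print(ctrl.get_state()['position'],np.degrees(yaw()),ctrl.get_state()['time_s'],delta([.475,.357,.16]))
im=shot('wrist')
for t,xy in(('gear',(.473,.36)),('impeller',(.567,.363))): print(t,part(im,t,np.array(xy)))
E
```

```text
[0.47079413 0.24873787 0.20134286] 14.223059297962314 5.2 [  3.07 -10.39   4.13   0.  ]
gear {'score': 0.94, 'med': array([0.4798, 0.3518, 0.0154]), 'hub': array([0.4767, 0.3542, 0.0498]), 'n': 5646}
impeller {'score': 0.83, 'med': array([0.5665, 0.3547, 0.0157]), 'hub': array([0.5705, 0.3592, 0.0501]), 'n': 5959}
```

apply_moves([
  [[3.1, -10.3, 4, 0], [3.1, -10.3, 4, 0], [3.1, -10.3, 4, 0], [3.1, -10.3, 4, 0], [3.1, -10.3, 8, 0], [3.1, -10.3, 11, 0], [3.1, -10.3, 14, 0], [3.1, -10.3, 16, 0], [3.1, -10.3, 17.5, 0], [3.1, -10.3, 18.1, 0], [3.1, -10.3, 18.1, 0], [3.1, -10.3, 18.1, 0]],
])

```text
time_s: 6.55
position: [0.4762, 0.3543, 0.0213]
ee_rot: [-0.0, 0.992, 0.124, 0.001]
force: [0.2, -0.6, 0.1]
width: 0.587
```

apply_moves([
  [[0, 0, 0, 0], [0, 0, 0, 0], [0, 0, 0, 0], [0, 0, 0, 0], [0, 0, 0, 0], [0, 0, 0, 0], [0, 0, -3, 0], [0, 0, -6, 0], [0, 0, -10, 0], [0, 0, -14, 0], [0, 0, -18, 0], [0, 0, -18, 0]],
], jaw=0.5, force=50)

```text
time_s: 7.75
position: [0.4773, 0.3567, 0.2063]
ee_rot: [-0.002, 0.992, 0.124, 0.004]
force: [-0.2, -0.1, -1.2]
width: 0.218
```

```bash
python3 - <<'E'
from h import *
s=ctrl.get_state()
print(s['position'],s['width'],s['force'],delta([.544,-.017,.20]))
im=shot('side');print(part(im,'gear',np.array([.476,.356]),.1),part(im,'impeller',np.array([.568,.363])))
im=shot('wrist')
save(im,'w1.png')
E
```

```text
[0.47734814 0.35669017 0.20633767] 0.21808246393383096 [-0.20984469 -0.10203267 -1.15149097] [-2.75 37.86  0.63  0.  ]
{'score': 0.95, 'med': array([0.4666, 0.3694, 0.2006]), 'hub': array([0.4666, 0.361 , 0.2256]), 'n': 809} {'score': 0.58, 'med': array([0.5642, 0.3687, 0.0161]), 'hub': array([0.569 , 0.3637, 0.0506]), 'n': 823}
```

View pics/w1.png

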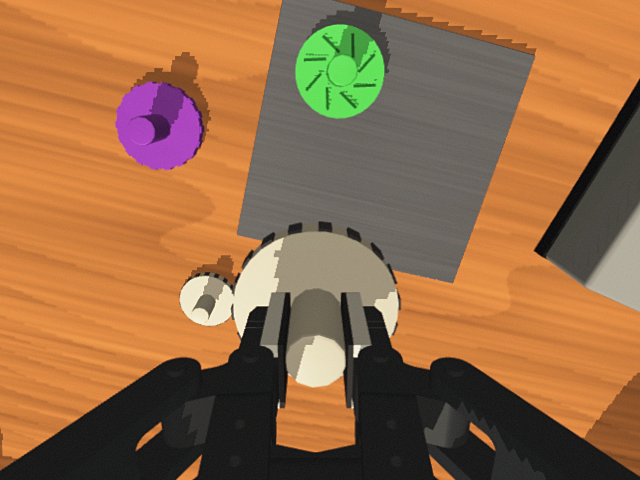

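Gripped. In the wrist image the grey part sits between the pads, with the impeller at (342,70) still on the plate. Next is the chamber.

apply_moves([
  [[-2.7, 37.9, 0.6, 0], [-2.7, 37.9, 0.6, 0], [-2.7, 37.9, 0.6, 0], [-2.7, 37.9, 0.6, 0], [-2.7, 37.9, 0.6, 0], [-2.7, 37.9, 0.6, 0], [-2.7, 37.9, 0.6, 0], [-2.7, 37.9, 0.6, 0], [-2.7, 37.9, 0.6, 0], [-2.7, 37.9, 0.6, 0], [-2.7, 37.9, 4, 0], [-2.7, 37.9, 8, 0], [-2.7, 37.9, 11, 0], [-2.7, 37.9, 13, 0], [-2.7, 37.9, 15, 0], [-2.7, 37.9, 16.5, 0], [-2.7, 37.9, 17.3, 0], [-2.7, 37.9, 17.3, 0], [-2.7, 37.9, 17.3, 0]],
])

```text
time_s: 9.85
position: [0.5426, -0.0184, 0.0272]
ee_rot: [-0.0, 0.992, 0.125, 0.0]
force: [0.2, 0.3, -0.9]
width: 0.22
```

```bash
python3 - <<'E'
from h import *
s=ctrl.get_state()
print(s['position'],s['width'],s['force'])
im=shot('side');print(part(im,'gear',np.array([.544,-.017]),.08))
save(im,'s1.png')
E
```

```text
[ 0.54263705 -0.01843584  0.02724172] 0.219887450441692 [ 0.24812241  0.28259701 -0.91776522]
{'score': 0.52, 'med': array([ 0.5264, -0.0223,  0.0252]), 'hub': array([ 0.5318, -0.0162,  0.051 ]), 'n': 158}
```

View pics/s1.png

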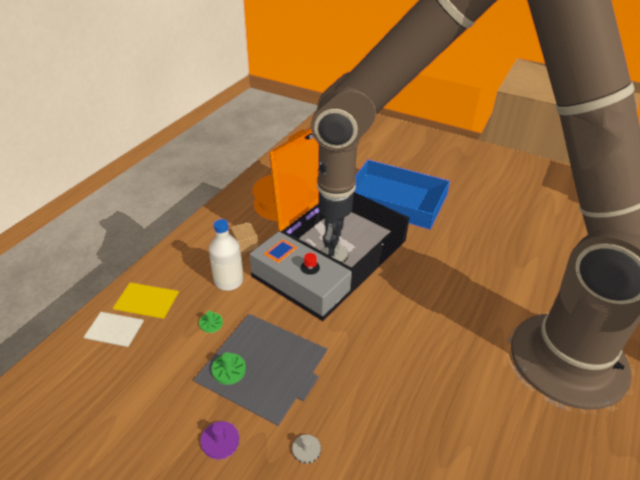

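The gear is in the chamber near (335,235). Releasing it and going for the impeller.

apply_moves([
  [[0, 0, 0, 0], [0, 0, 0, 0], [0, 0, 0, 0], [0, 0, -3, 0], [0, 0, -8, 0], [0, 0, -13, 0], [0, 0, -17, 0], [11.9, -36.3, -15, 0], [11.9, -36.3, -15, 0], [11.9, -36.3, -15, 0], [11.9, -36.3, -15, 0], [11.9, -36.3, -15, 0], [11.9, -36.3, -15, 0], [11.9, -36.3, -15, 0], [11.9, -36.3, -15, 0], [11.9, -36.3, -15, 0], [11.9, -36.3, -15, 0]],
], jaw=5)

```text
time_s: 11.65
position: [0.568, 0.3619, 0.1766]
ee_rot: [0.0, 0.992, 0.125, -0.0]
force: [-0.2, -1.5, -0.2]
width: 0.587
```

```bash
python3 - <<'E'
from h import *
s=ctrl.get_state()
print(s['position'],s['width'],s['time_s'],delta([.569,.363,.021]))
im=shot('side');print(part(im,'gear',np.array([.544,-.017]),.08),part(im,'impeller',np.array([.568,.363])))
im=shot('wrist');print(part(im,'impeller',np.array([.568,.363])))
E
```

```text
[0.56801571 0.36194283 0.17663935] 0.5874041117538629 11.65 [ 0.12 -0.08 15.56  0.  ]
{'score': 0.61, 'med': array([ 0.5351, -0.015 ,  0.0261]), 'hub': array([ 0.5388, -0.0106,  0.0615]), 'n': 374} {'score': 0.97, 'med': array([0.5647, 0.3687, 0.0163]), 'hub': array([0.5693, 0.3639, 0.0508]), 'n': 795}
{'score': 0.82, 'med': array([0.5752, 0.3615, 0.0155]), 'hub': array([0.5718, 0.3605, 0.0498]), 'n': 5856}
```

apply_moves([
  [[0.2, 0, 4, 0], [0.2, 0, 8, 0], [0.2, 0, 11, 0], [0.2, 0, 13.5, 0], [0.2, 0, 15, 0], [0.2, 0, 15.5, 0], [0.2, 0, 15.5, 0], [0.2, 0, 15.5, 0]],
])

```text
time_s: 12.7
position: [0.5714, 0.3624, 0.0237]
ee_rot: [-0.0, 0.992, 0.124, 0.001]
force: [-0.1, 0.3, 0.1]
width: 0.588
```

apply_moves([
  [[0, 0, 0, 0], [0, 0, 0, 0], [0, 0, 0, 0], [0, 0, 0, 0], [0, 0, 0, 0], [0, 0, 0, 0], [0, 0, -3, 0], [0, 0, -6, 0], [0, 0, -10, 0], [0, 0, -14, 0], [0, 0, -18, 0], [0, 0, -18, 0], [0, 0, -18, 0]],
], jaw=0.5)

```text
time_s: 14.0
position: [0.5708, 0.3621, 0.2033]
ee_rot: [-0.0, 0.992, 0.124, 0.001]
force: [0.4, 0.7, -1.6]
width: 0.218
```

```bash
python3 - <<'E'
from h import *
s=ctrl.get_state()
print(s['position'],s['width'],s['time_s'],s['force'],delta([.526,-.119,.20]))
E
```

```text
[0.57079248 0.36210635 0.20332533] 0.21751925267683817 14.0 [ 0.42227637  0.66761158 -1.60573962] [-16.18  45.53   0.33   0.  ]
```

apply_moves([
  [[-16.2, 45.5, 0, 0], [-16.2, 45.5, 0, 0], [-16.2, 45.5, 0, 0], [-16.2, 45.5, 0, 0], [-16.2, 45.5, 0, 0], [-16.2, 45.5, 0, 0], [-16.2, 45.5, 0, 0], [-16.2, 45.5, 0, 0], [-16.2, 45.5, 0, 0], [-16.2, 45.5, 0, 0], [-16.2, 45.5, 0, 0], [-16.2, 45.5, 0, 0], [-16.2, 45.5, 4, 0], [-16.2, 45.5, 8, 0], [-16.2, 45.5, 11, 0], [-16.2, 45.5, 13, 0], [-16.2, 45.5, 15, 0], [-16.2, 45.5, 16.5, 0], [-16.2, 45.5, 17, 0], [-16.2, 45.5, 17, 0]],
])

```text
time_s: 16.0
position: [0.5253, -0.1172, 0.0326]
ee_rot: [-0.0, 0.992, 0.125, -0.0]
force: [1.0, 0.9, 0.4]
width: 0.219
```

apply_moves([
  [[0, 0, 0, 0], [0, 0, 0, 0], [0, 0, 0, 0], [0, 0, 0, 0], [0, 0, -4, 0], [0, 0, -8, 0], [0, 0, -12, 0], [0, 0, -17, 0], [-12, 0, -30, 0], [-12, 0, -30, 0], [-12, 0, -30, 0], [-12, 0, -30, 0]],
], jaw=5)

```text
time_s: 17.2
position: [0.4077, -0.1492, 0.3353]
ee_rot: [0.001, 0.992, 0.123, 0.001]
force: [1.8, 0.2, -0.7]
width: 0.586
```

```bash
python3 - <<'E'
from h import *
s=ctrl.get_state()
print(s['position'],s['width'],s['time_s'],s['force'])
for n in('side','top'):
    im=shot(n)
    for r in models.mark_of(n,'cover_handle')[:3]:
        d=rays(im,r['location'])[0];print(n,'handle',r['score'],r['location'],world(im,r['location'],.26),world(im,r['location']))
    print(part(im,'gear',np.array([.544,-.017]),.06),part(im,'impeller',np.array([.526,-.119]),.06))
    save(im,n+'2.png')
    W=cloud(im);Z=W[...,2];X=W[...,0];Y=W[...,1]
    for zz in(.15,.2,.25):
      q=(abs(Z-zz)<.01)&(X>.6)&(X<.75)&(Y<.03)&(Y>-.25);P=W[q]
      if len(P)>20: f=np.polyfit(P[:,1],P[:,0],1);print(zz,f,f[0]*-.087+f[1],P[:,1].min(),P[:,1].max())
E
```

```text
[ 0.40773264 -0.14922564  0.33526121] 0.5863046045746606 17.2 [ 1.78976871  0.19313092 -0.65188494]
side handle 0.71 [295.0, 134.0] [[ 0.68975576 -0.09474139  0.26      ]] [[ 0.68647869 -0.08939442  0.26359525]]
{'score': 0.71, 'med': array([ 0.5348, -0.0145,  0.026 ]), 'hub': array([ 0.5374, -0.0077,  0.0622]), 'n': 374} {'score': 0.64, 'med': array([ 0.5205, -0.1082,  0.0257]), 'hub': array([ 0.5235, -0.1122,  0.0589]), 'n': 412}
0.15 [0.16952099 0.66146911] 0.6467207818901684 -0.20658733873489676 0.02939684164907319
0.2 [0.16909164 0.66545259] 0.6507416140869384 -0.2058312745340395 0.029803086467049322
0.25 [0.1683421  0.66972889] 0.6550831271683358 -0.21162371854163575 0.029757351465709903
top handle 0.73 [337.0, 172.2] [[0.69052518 0.03911611 0.26      ]] [[0.74543391 0.03599393 0.04158292]]
top handle 0.61 [407.3, 172.9] [[ 0.69001503 -0.096125    0.26      ]] [[ 0.68913907 -0.09565289  0.26349077]]
{'score': 0.74, 'med': array([ 0.538 , -0.0175,  0.0256]), 'hub': array([ 0.539 , -0.0186,  0.0615]), 'n': 605} {'score': 0.63, 'med': array([ 0.5202, -0.1127,  0.0259]), 'hub': array([ 0.5219, -0.1148,  0.0602]), 'n': 630}
0.15 [0.16719888 0.65909645] 0.6445501498856259 -0.2048481192903835 0.02699953331814941
0.2 [0.16668363 0.66307848] 0.6485770044637833 -0.2058167887823913 0.026088462018681743
0.25 [0.16661146 0.66826802] 0.6537728274213511 -0.20547638009222935 0.025553967478178643
```

View pics/top2.png

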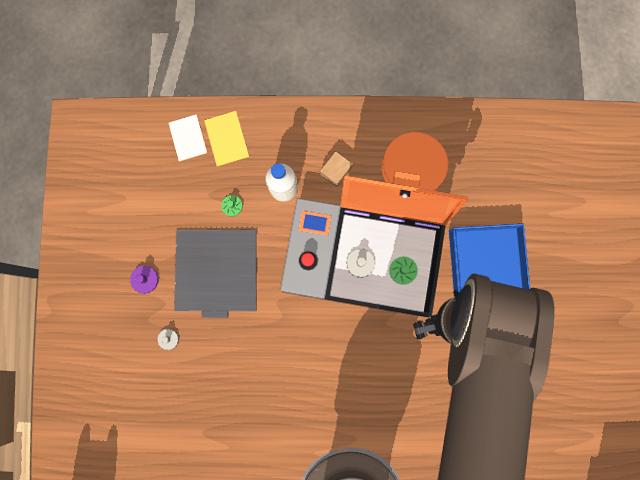

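The top view shows the gear at (361,260) and the impeller at (403,270), both upright in the chamber; the plate is empty. Next I go behind the cover, straddling its handle.

apply_moves([
  [[29.5, 2.1, 0, 23.7], [29.5, 2.1, 0, 23.7], [29.5, 2.1, 0, 23.7], [29.5, 2.1, 0, 23.7], [29.5, 2.1, 0, 23.7], [29.5, 2.1, 0, 23.7], [29.5, 2.1, 0, 23.7], [29.5, 2.1, 0, 23.7], [29.5, 2.1, 0, 23.7], [29.5, 2.1, 0, 23.7]],
], jaw=8.5)

```text
time_s: 18.6
position: [0.6996, -0.0967, 0.3332]
ee_rot: [0.0, 0.997, -0.083, 0.0]
force: [-0.2, 0.4, 0.7]
width: 0.999
```

```bash
cat >> h.py <<'E'
HG=np.array([.6395,-.087]);YS=np.radians(-9.5);XS=np.array([np.cos(YS),np.sin(YS)]);YV=np.array([-XS[1],XS[0]])
def sta(u,v,z): return np.r_[HG+u*XS+v*YV,z]
E
python3 - <<'E'
from h import *
s=ctrl.get_state();p=s['position']
print(p,np.degrees(yaw()),s['width'],s['joint_pos'].round(2),(p[:2]-HG)@XS,(p[:2]-HG)@YV)
pts=[(.060,.335),(.060,.228),(.029,.227),(-.0125,.228),(-.046,.223),(-.078,.211),(-.108,.192),(-.134,.168),(-.155,.138),(-.166,.113),(-.172,.095),(-.176,.082),(-.177,.064)]
for q in pts: print(q,delta(sta(q[0],0,q[1]),YS))
E
```

```text
[ 0.69958939 -0.09673035  0.3331674 ] -9.48243394661287 0.9993781512415092 [ 0.33  0.54 -0.44  1.2   0.22  1.45 -1.82] 0.06087127011920645 0.0003207014396330865
(0.06, 0.335) [-0.09  0.03 -0.18  0.02]
(0.06, 0.228) [-0.09  0.03 10.52  0.02]
(0.029, 0.227) [-3.19  0.03 10.62  0.02]
(-0.0125, 0.228) [-7.34  0.03 10.52  0.02]
(-0.046, 0.223) [-10.69   0.03  11.02   0.02]
(-0.078, 0.211) [-13.89   0.03  12.22   0.02]
(-0.108, 0.192) [-16.89   0.03  14.12   0.02]
(-0.134, 0.168) [-19.49   0.03  16.52   0.02]
(-0.155, 0.138) [-2.159e+01  3.000e-02  1.952e+01  2.000e-02]
(-0.166, 0.113) [-2.269e+01  3.000e-02  2.202e+01  2.000e-02]
(-0.172, 0.095) [-2.329e+01  2.000e-02  2.382e+01  2.000e-02]
(-0.176, 0.082) [-2.369e+01  2.000e-02  2.512e+01  2.000e-02]
(-0.177, 0.064) [-2.379e+01  2.000e-02  2.692e+01  2.000e-02]
```

apply_moves([
  [[0, 0, 4, 0], [0, 0, 8, 0], [0, 0, 10.5, 0], [0, 0, 10.5, 0], [-1.6, 0, 10.5, 0], [-3.2, 0, 10.6, 0], [-5.2, 0, 10.6, 0], [-7.3, 0, 10.5, 0], [-9, 0, 10.8, 0], [-10.7, 0, 11.1, 0], [-12.3, 0, 11.6, 0], [-13.9, 0, 12.3, 0], [-15.4, 0, 13.2, 0], [-16.9, 0, 14.2, 0], [-18.2, 0, 15.3, 0], [-19.5, 0, 16.6, 0], [-20.6, 0, 18, 0], [-21.6, 0, 19.6, 0], [-22.2, 0, 20.8, 0], [-22.2, 0, 20.8, 0]],
])

```text
time_s: 20.6
position: [0.4812, -0.0602, 0.1255]
ee_rot: [0.001, 0.997, -0.083, 0.001]
force: [-0.7, 0.1, 1.2]
width: 0.995
```

```bash
python3 - <<'E'
from h import *
s=ctrl.get_state();p=s['position']
print(p,s['force'],(p[:2]-HG)@XS,(p[:2]-HG)@YV)
im=shot('side');save(im,'s3.png')
im=shot('wrist')
E
```

```text
[ 0.4812161  -0.06019218  0.1255321 ] [-0.65161717  0.07391328  1.2075551 ] -0.1605376963497575 0.0003157919362579663
```

View pics/s3.png

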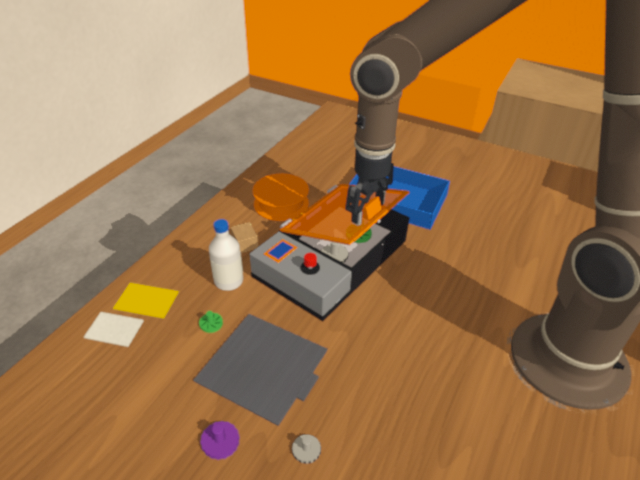

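The cover is partly closed (at about 350,220), with the fingers either side of the orange handle. Pressing on.

apply_moves([
  [[-0.5, 0, 1.2, 0], [-0.9, 0, 2.3, 0], [-1.2, 0, 3.2, 0], [-1.4, 0, 4, 0], [-1.5, 0, 4.6, 0], [-1.6, 0, 5, 0], [-1.6, 0, 5.3, 0], [-1.6, 0, 5.6, 0], [-1.6, 0, 5.8, 0], [-1.6, 0, 6, 0], [-1.6, 0, 6, 0]],
])

```text
time_s: 21.8
position: [0.466, -0.0572, 0.0669]
ee_rot: [0.001, 0.997, -0.082, 0.0]
force: [-13.4, -0.2, 43.5]
width: 1.0
```

apply_moves([
  [[0, 0, -1, 0], [0, 0, -4, 0], [0, 0, -8, 0], [0, 0, -12, 0], [0, 0, -12, 0]],
])

```text
time_s: 22.3
position: [0.4681, -0.057, 0.1886]
ee_rot: [0.0, 0.997, -0.082, 0.004]
force: [0.3, 0.9, -0.1]
width: 0.995
```

```bash
python3 - <<'E'
from h import *
s=ctrl.get_state();p=s['position']
print(p,s['force'],s['time_s'],delta([.537,.101,.20],YS))
for n in('side','top'):
    im=shot(n);save(im,n+'4.png');W=cloud(im)
    q=(W[...,0]>.44)&(W[...,0]<.62)&(W[...,1]<.02)&(W[...,1]>-.18)&(W[...,2]<.13);P=W[q];print(np.percentile(P[:,2],[5,50,95]),len(P))
    for r in models.regions_of(n,'knob_top')[:1]:
        P=W[r['pixels']];P=P[P[:,2]>.1];print('knob',P.mean(0).round(4),P[:,2].max())
E
python3 -c "
import cv2,numpy as np
a=cv2.imread('pics/side4.png')[120:330,200:460];b=cv2.imread('pics/top4.png')[130:340,260:520]
cv2.imwrite('pics/c4.png',cv2.resize(np.vstack([a,b]),None,fx=1.4,fy=1.4))"
```

```text
[ 0.4681259  -0.05703923  0.18858244] [ 0.27343082  0.87721332 -0.11128578] 22.3 [  4.2  -16.72  -1.14   0.06]
[0.0399144  0.08216237 0.08732556] 4371
knob [0.5362 0.1036 0.1073] 0.11193862342085181
[0.07691932 0.08176926 0.08631028] 3382
knob [0.537  0.0987 0.1091] 0.11424220578867339
```

View pics/c4.png

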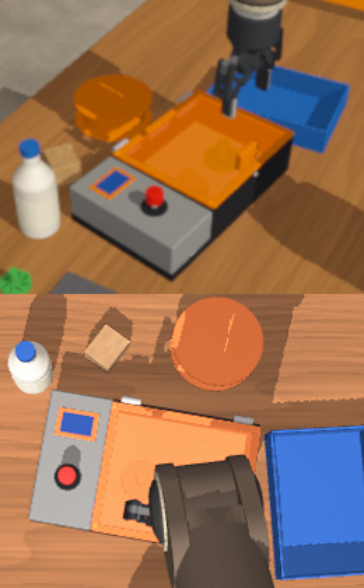

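The cover is flat on the rim and stays shut with the gripper clear. Now the knob at (0.537, 0.101).

apply_moves([
  [[4.2, -16.7, 0, 0], [4.2, -16.7, 0, 0], [4.2, -16.7, 0, 0], [4.2, -16.7, 0, 0], [4.2, -16.7, 0, 0], [4.2, -16.7, 3, 0], [4.2, -16.7, 6, 0], [4.2, -16.7, 8, 0], [4.2, -16.7, 9.5, 0], [4.2, -16.7, 10.2, 0], [4.2, -16.7, 10.2, 0], [4.2, -16.7, 10.2, 0]],
], jaw=6)

```text
time_s: 23.7
position: [0.5348, 0.1007, 0.0828]
ee_rot: [-0.0, 0.997, -0.082, 0.0]
force: [0.8, 0.0, -0.1]
width: 0.705
```

apply_moves([
  [[0, 0, 0, 0], [0, 0, 0, 0], [0, 0, 0, 0], [0, 0, 0, 0], [0, 0, 0, 0], [0, 0, 0, 0]],
], jaw=0.5, force=60)

```text
time_s: 24.3
position: [0.5346, 0.0988, 0.0834]
ee_rot: [0.001, 0.997, -0.083, 0.0]
force: [-2.7, -5.6, 8.8]
width: 0.308
```

```bash
python3 - <<'E'
from h import *
for n in('side','top'):
    im=shot(n);W=cloud(im)
    m=(W[...,0]>.44)&(W[...,0]<.62)&(W[...,1]<.02)&(W[...,1]>-.18)&(W[...,2]<.13)&(W[...,2]>.06);P=W[m];print(np.percentile(P[:,2],[5,50,95]),len(P))
print(ctrl.get_state()['force'])
E
```

```text
[0.07908772 0.08252652 0.09686755] 3251
[0.07779057 0.08227152 0.08706371] 6456
[-3.5938511  -5.94147263  9.21614023]
```

apply_moves([
  [[0, 0, -0.4, 0], [0, 0, -0.8, 0], [0, 0, -1.2, 0], [0, 0, -1.6, 0], [0, 0, -2, 0], [0, 0, -2.3, 0], [0, 0, -2.3, 0]],
])

```text
time_s: 25.1
position: [0.5344, 0.0987, 0.1038]
ee_rot: [0.001, 0.997, -0.083, -0.0]
force: [6.1, -2.9, -16.5]
width: 0.306
```

```bash
python3 - <<'E'
from h import *
s=ctrl.get_state();print(s['position'],s['force'],s['width'])
im=shot('side');save(im,'s5.png')
b=cv2.imread('pics/s5.png')[180:320,220:440];cv2.imwrite('pics/c5.png',cv2.resize(b,None,fx=2.5,fy=2.5))
E
```

```text
[0.53443053 0.09873241 0.10381113] [  6.05908397  -2.9426684  -16.49594921] 0.3056125334290237
```

View pics/c5.png

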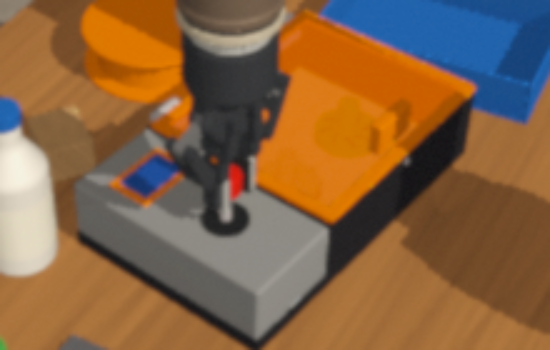

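The knob rose 20.4 mm to a hard stop. I'll release it, back away, check it and wait.

apply_moves([
  [[0, 0, 0.2, 0], [0, 0, 0.2, 0], [0, 0, 0.2, 0], [0, 0, 0.2, 0], [0, 0, -4, 0], [0, 0, -8, 0], [0, 0, -9, 0], [-14, 0, -9, 0], [-14, 0, -9, 0], [-14, 0, -9, 0]],
], jaw=6)

```text
time_s: 26.15
position: [0.3936, 0.124, 0.1949]
ee_rot: [0.0, 0.997, -0.082, -0.0]
force: [-0.2, 1.1, 1.3]
width: 0.706
```

```bash
python3 - <<'E'
from h import *
s=ctrl.get_state();print(s['position'],s['force'],s['width'],s['time_s'])
for n in('side','top'):
    im=shot(n);save(im,n+'6.png');W=cloud(im)
    for r in models.regions_of(n,'knob_top')[:1]:
        P=W[r['pixels']];P=P[P[:,2]>.1];print('knob',P.mean(0).round(4),P[:,2].max())
a=cv2.imread('pics/side6.png')[120:330,200:460];b=cv2.imread('pics/top6.png')[130:340,260:520]
cv2.imwrite('pics/c6.png',cv2.resize(np.vstack([a,b]),None,fx=1.4,fy=1.4))
E
```

```text
[0.39364733 0.12396094 0.19487043] [-0.21904176  1.1362128   1.3032863 ] 0.7057835983700873 26.15
knob [0.5369 0.1045 0.1235] 0.13056793414206558
knob [0.5374 0.0982 0.1288] 0.13635998646185898
```

View pics/c6.png

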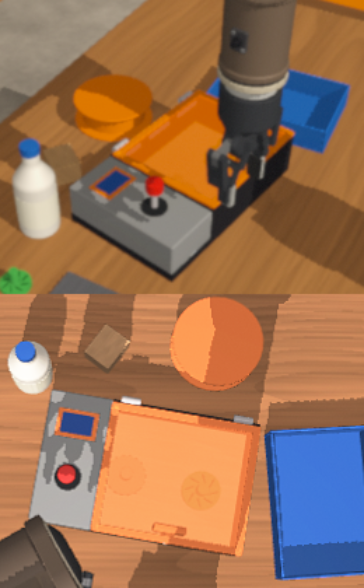

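apply_moves([
  [[0, 0, 0, 0], [0, 0, 0, 0], [0, 0, 0, 0], [0, 0, 0, 0], [0, 0, 0, 0], [0, 0, 0, 0], [0, 0, 0, 0], [0, 0, 0, 0], [0, 0, 0, 0], [0, 0, 0, 0], [0, 0, 0, 0], [0, 0, 0, 0], [0, 0, 0, 0], [0, 0, 0, 0], [0, 0, 0, 0], [0, 0, 0, 0], [0, 0, 0, 0], [0, 0, 0, 0], [0, 0, 0, 0], [0, 0, 0, 0]],
], jaw=0)

```text
time_s: 28.35
position: [0.3963, 0.1236, 0.1952]
ee_rot: [0.0, 0.997, -0.082, -0.0]
force: [0.5, -0.2, 0.6]
width: 0.002
```

apply_moves([
  [[0, 0, 0, 0], [0, 0, 0, 0], [0, 0, 0, 0], [0, 0, 0, 0], [0, 0, 0, 0], [0, 0, 0, 0], [0, 0, 0, 0], [0, 0, 0, 0], [0, 0, 0, 0], [0, 0, 0, 0], [0, 0, 0, 0], [0, 0, 0, 0], [0, 0, 0, 0], [0, 0, 0, 0], [0, 0, 0, 0], [0, 0, 0, 0], [0, 0, 0, 0], [0, 0, 0, 0], [0, 0, 0, 0], [0, 0, 0, 0]],
])

```text
time_s: 30.35
position: [0.3963, 0.1237, 0.1952]
ee_rot: [0.0, 0.997, -0.082, -0.0]
force: [0.2, 0.1, 0.0]
width: 0.001
```

apply_moves([
  [[0, 0, 0, 0], [0, 0, 0, 0], [0, 0, 0, 0], [0, 0, 0, 0], [0, 0, 0, 0], [0, 0, 0, 0], [0, 0, 0, 0], [0, 0, 0, 0], [0, 0, 0, 0], [0, 0, 0, 0], [0, 0, 0, 0], [0, 0, 0, 0], [0, 0, 0, 0], [0, 0, 0, 0], [0, 0, 0, 0], [0, 0, 0, 0], [0, 0, 0, 0], [0, 0, 0, 0], [0, 0, 0, 0], [0, 0, 0, 0]],
])

```text
time_s: 32.35
position: [0.3963, 0.1237, 0.1952]
ee_rot: [0.0, 0.997, -0.082, 0.0]
force: [-0.2, 0.3, -1.2]
width: -0.002
```

The knob is out (top at z≈0.129) and the lamp has been on for over 6 s with the cover shut. Pushing the knob home with the fingers shut.

apply_moves([
  [[14.2, 0, 0, 0], [14.2, 0, 0, 0], [14.2, 0, 0, 0], [14.2, 0, 2, 0], [14.2, 0, 4.5, 0], [14.2, 0, 6, 0], [14.2, 0, 6.5, 0], [14.2, 0, 7, 0], [14.2, 0, 7.5, 0], [14.2, 0, 8, 0], [14.2, 0, 8.4, 0], [14.2, 0, 8.8, 0], [14.2, 0, 8.9, 0]],
])

```text
time_s: 33.65
position: [0.5368, 0.1007, 0.1088]
ee_rot: [0.0, 0.997, -0.082, 0.001]
force: [-10.2, -3.8, 31.1]
width: 0.001
```

apply_moves([
  [[0, 0, 0, 0], [0, 0, -3, 0], [0, 0, -7, 0], [0, 0, -9, 0], [-14, 0, -9, 0], [-14, 0, -9, 0], [-14, 0, -9, 0], [-14, 0, -9, 0]],
], jaw=8)

```text
time_s: 34.45
position: [0.394, 0.124, 0.1965]
ee_rot: [0.001, 0.997, -0.081, 0.0]
force: [0.8, 0.3, 0.5]
width: 0.936
```

```bash
python3 - <<'E'
from h import *
s=ctrl.get_state();print(s['position'],s['force'],s['width'],s['time_s'])
for n in('side','top'):
    im=shot(n);W=cloud(im)
    for r in models.regions_of(n,'knob_top')[:1]:
        P=W[r['pixels']];P=P[P[:,2]>.1];print('knob',P.mean(0).round(4),P[:,2].max())
    m=(W[...,0]>.44)&(W[...,0]<.62)&(W[...,1]<.02)&(W[...,1]>-.18)&(W[...,2]<.13)&(W[...,2]>.09);P=W[m];print('handle',P.mean(0),np.percentile(P,[2,98],axis=0),len(P))
    for r in models.mark_of(n,'cover_handle')[:2]: print('h',r['score'],world(im,r['location'],.1125))
print(delta(sta(-.185,0,.19),YS),sta(-.185,0,.1125))
E
```

```text
[0.39395611 0.12399101 0.19648934] [0.7715693  0.25642743 0.45550185] 0.935702117279057 34.45
knob [0.5378 0.1043 0.1073] 0.11234564735806563
handle [ 0.45555355 -0.04792615  0.09877395] [[ 0.45169067 -0.06136444  0.09057411]
 [ 0.46625829 -0.03033486  0.10859363]] 30
h 0.72 [[0.47705136 0.38135312 0.1125    ]]
h 0.55 [[ 0.45949997 -0.06791739  0.1125    ]]
knob [0.4247 0.1653 0.5552] 0.5614145507937335
handle [ 0.45949904 -0.05624101  0.11022   ] [[ 0.44427538 -0.12761884  0.09012553]
 [ 0.52591636 -0.00675017  0.12005861]] 170
h 0.67 [[ 0.46157759 -0.06460243  0.1125    ]]
[8.660e+00 1.678e+01 6.400e-01 1.000e-02] [ 0.45703716 -0.05646619  0.1125    ]
```

The knob is home (top back at 0.107–0.109) and the lamp is off. Next I grip the handle by its ends and lift.

apply_moves([
  [[8.7, 16.8, 0, 0], [8.7, 16.8, 0, 0], [8.7, 16.8, 0, 0], [8.7, 16.8, 0, 0], [8.7, 16.8, 0, 0], [8.7, 16.8, 0, 0], [8.7, 16.8, 4, 0], [8.7, 16.8, 7, 0], [8.7, 16.8, 9, 0], [8.7, 16.8, 10.5, 0], [8.7, 16.8, 11.3, 0], [8.7, 16.8, 11.5, 0], [8.7, 16.8, 11.5, 0]],
])

```text
time_s: 36.05
position: [0.4568, -0.056, 0.0815]
ee_rot: [-0.0, 0.997, -0.082, 0.0]
force: [0.8, 0.0, 0.3]
width: 0.938
```

apply_moves([
  [[0, 0, 0, 0], [0, 0, 0, 0], [0, 0, 0, 0], [0, 0, 0, 0], [0, 0, 0, 0], [0, 0, -0.4, 0], [0, 0, -0.8, 0], [0.1, 0, -1.2, 0], [0.1, 0, -1.7, 0], [0.2, 0, -2.2, 0], [0.2, 0, -2.7, 0], [0.3, 0, -3.2, 0], [0.3, 0, -3.2, 0]],
], jaw=3, force=60)

```text
time_s: 37.35
position: [0.4636, -0.0597, 0.1152]
ee_rot: [0.001, 0.997, -0.083, 0.004]
force: [11.3, -8.4, -5.0]
width: 0.573
```

```bash
python3 - <<'E'
from h import *
s=ctrl.get_state();print(s['position'],s['force'],s['width'],s['time_s'])
im=shot('side');save(im,'s7.png')
b=cv2.imread('pics/s7.png')[120:320,220:460];cv2.imwrite('pics/c7.png',cv2.resize(b,None,fx=2.5,fy=2.5))
E
```

```text
[ 0.46357975 -0.05966274  0.11516982] [11.26691347 -8.38222441 -4.97838459] 0.572660868339934 37.35
```

View pics/c7.png

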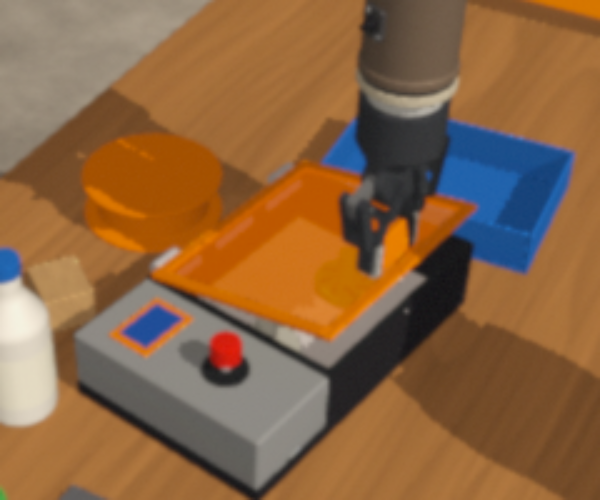

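The cover has come off its catch and is held ajar. Releasing it and getting clear above while it springs open.

apply_moves([
  [[0, 0, 0, 0], [0, 0, -0.5, 0], [0, 0, -2, 0], [0, 0, -6, 0], [0, 0, -11, 0], [0, 0, -16, 0], [-4, 0, -21, 0], [-6, 0, -25, 0], [-6, 0, -25, 0], [-6, 0, -25, 0], [-6, 0, -25, 0], [-6, 0, -25, 0], [-6, 0, -25, 0], [-6, 0, -25, 0], [-6, 0, -25, 0], [-6, 0, -25, 0], [-6, 0, -25, 0], [-6, 0, -25, 0], [-6, 0, -25, 0], [-6, 0, -25, 0]],
], jaw=8.5)

```text
time_s: 39.4
position: [0.4003, -0.0473, 0.3633]
ee_rot: [0.0, 0.997, -0.082, 0.0]
force: [-0.1, -0.1, 0.1]
width: 0.995
```

apply_moves([
  [[0, 0, 0, 0], [0, 0, 0, 0], [0, 0, 0, 0], [0, 0, 0, 0], [0, 0, 0, 0], [0, 0, 0, 0], [0, 0, 0, 0], [0, 0, 0, 0], [0, 0, 0, 0], [0, 0, 0, 0], [0, 0, 0, 0], [0, 0, 0, 0], [0, 0, 0, 0], [0, 0, 0, 0], [0, 0, 0, 0], [0, 0, 0, 0], [0, 0, 0, 0], [0, 0, 0, 0], [0, 0, 0, 0], [0, 0, 0, 0]],
], jaw=5)

```text
time_s: 41.4
position: [0.4003, -0.0473, 0.3632]
ee_rot: [0.0, 0.997, -0.082, -0.0]
force: [0.1, -0.1, 0.6]
width: 0.585
```

```bash
python3 - <<'E'
from h import *
s=ctrl.get_state();print(s['position'],s['force'],s['width'],s['time_s'],np.degrees(yaw()))
for n in('side','top','wrist'):
    im=shot(n)
    print(n,part(im,'gear',np.array([.541,-.015]),.06),part(im,'impeller',np.array([.523,-.115]),.06))
    W=cloud(im);Z=W[...,2];X=W[...,0];Y=W[...,1]
    for zz in(.15,.25):
      q=(abs(Z-zz)<.01)&(X>.6)&(X<.75)&(Y<.03)&(Y>-.25);P=W[q]
      if len(P)>20: f=np.polyfit(P[:,1],P[:,0],1);print(zz,f[0]*-.087+f[1])
    if n=='wrist': save(im,'w8.png')
E
```

```text
[ 0.4002748  -0.04732601  0.36324368] [ 0.07936069 -0.11676279  0.60835163] 0.584779703924581 41.4 -9.447477250133637
side None None
0.15 0.6467536658434944
0.25 0.6550044813493483
top {'score': 0.61, 'med': array([0.5448, 0.0069, 0.0255]), 'hub': array([0.5463, 0.0064, 0.0614]), 'n': 637} {'score': 0.79, 'med': array([ 0.5203, -0.1131,  0.0256]), 'hub': array([ 0.522 , -0.115 ,  0.0603]), 'n': 588}
0.15 0.6445526015978879
0.25 0.653373434396649
wrist {'score': 0.6, 'med': array([0.5475, 0.0032, 0.0245]), 'hub': array([0.5486, 0.0052, 0.059 ]), 'n': 3389} {'score': 0.7, 'med': array([ 0.5239, -0.1158,  0.0247]), 'hub': array([ 0.5242, -0.1167,  0.0592]), 'n': 3138}
```

View pics/w8.png

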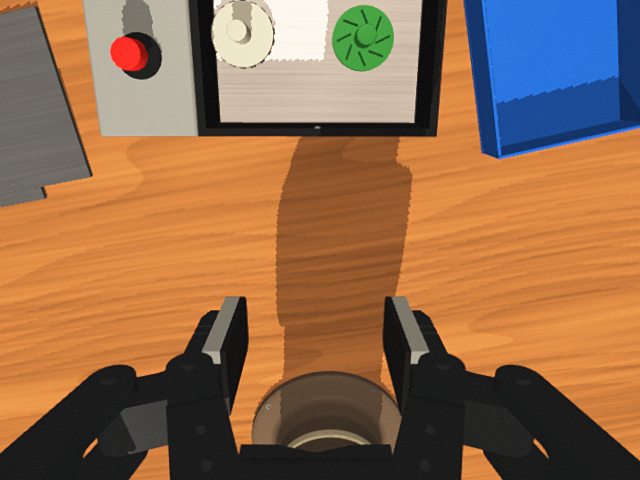

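The cover is fully open. The gear has been knocked left, to about (0.547, 0.006) near the wall; the impeller hasn't moved. I'll grip across the station's x axis, so I twist 90° and hover over the gear.

apply_moves([
  [[13.6, -7.6, 5, -90], [13.6, -7.6, 10, -90], [13.6, -7.6, 15, -90], [13.6, -7.6, 17, -90], [13.6, -7.6, 17, -90], [13.6, -7.6, 17, -90], [13.6, -7.6, 17, -90], [13.6, -7.6, 17, -90], [13.6, -7.6, 17, -90], [13.6, -7.6, 17, -90], [13.6, -7.6, 17, -90], [13.6, -7.6, 17, -90], [13.6, -7.6, 17, -90]],
])

```text
time_s: 43.15
position: [0.5469, 0.0052, 0.1931]
ee_rot: [-0.0, 0.764, 0.645, -0.0]
force: [-0.1, -0.1, -0.5]
width: 0.585
```

```bash
python3 - <<'E'
from h import *
s=ctrl.get_state();print(s['position'],s['width'],s['time_s'],np.degrees(yaw()),s['joint_pos'][6])
for n in('side','top','wrist'):
    im=shot(n)
    r=part(im,'gear',np.array([.545,.005]),.06);print(n,r)
    if r: print(delta(np.r_[r['hub'][:2],.031]))
E
```

```text
[0.54694136 0.00519692 0.19312008] 0.5848948500415349 43.15 80.40239664827524 -0.5777613449016554
side None
top {'score': 0.63, 'med': array([0.5355, 0.0282, 0.0249]), 'hub': array([0.5064, 0.024 , 0.0831]), 'n': 89}
[ 1.17 -4.31 16.23  0.  ]
wrist {'score': 0.95, 'med': array([0.5492, 0.0074, 0.0245]), 'hub': array([0.5493, 0.0069, 0.0588]), 'n': 5215}
[ 0.18  0.21 16.23  0.  ]
```

apply_moves([
  [[0.1, 0.1, 4, 0], [0.1, 0.1, 8, 0], [0.1, 0.1, 11, 0], [0.1, 0.1, 13.5, 0], [0.1, 0.1, 15, 0], [0.1, 0.1, 16, 0], [0.1, 0.1, 16, 0], [0.1, 0.1, 16, 0]],
])

```text
time_s: 44.25
position: [0.5487, 0.0064, 0.0341]
ee_rot: [0.0, 0.763, 0.647, 0.0]
force: [-0.3, -0.5, 0.3]
width: 0.584
```

apply_moves([
  [[0, 0, 0, 0], [0, 0, 0, 0], [0, 0, 0, 0], [0, 0, 0, 0], [0, 0, 0, 0], [0, 0, 0, 0], [0, 0, -3, 0], [0, 0, -6, 0], [0, 0, -10, 0], [0, 0, -14, 0], [0, 0, -18, 0], [0, 0, -18, 0], [0, 0, -18, 0]],
], jaw=0.5, force=50)

```text
time_s: 45.55
position: [0.5483, 0.0059, 0.2141]
ee_rot: [0.001, 0.763, 0.646, 0.0]
force: [-0.9, -0.8, -0.7]
width: 0.215
```

```bash
python3 - <<'E'
from h import *
s=ctrl.get_state()
print(s['position'],s['width'],s['time_s'],s['force'],delta([.555,-.312,.21]))
E
```

```text
[0.54830646 0.00586736 0.21405685] 0.215352558261665 45.55 [-0.87555301 -0.7651481  -0.74725473] [-31.24   5.89   0.41   0.  ]
```

apply_moves([
  [[-15.8, -0.2, 0, 0], [-15.8, -0.2, 0, 0], [-15.8, -0.2, 0, 0], [-15.8, -0.2, 0, 0], [-31.2, 5.9, 0, 0], [-31.2, 5.9, 0, 0], [-31.2, 5.9, 0, 0], [-31.2, 5.9, 0, 0], [-31.2, 5.9, 0, 0], [-31.2, 5.9, 0, 0], [-31.2, 5.9, 4, 0], [-31.2, 5.9, 8, 0], [-31.2, 5.9, 12, 0], [-31.2, 5.9, 15, 0], [-31.2, 5.9, 17, 0], [-31.2, 5.9, 18.5, 0], [-31.2, 5.9, 19, 0], [-31.2, 5.9, 19, 0], [-31.2, 5.9, 19, 0]],
])

```text
time_s: 47.45
position: [0.5558, -0.3104, 0.0242]
ee_rot: [0.001, 0.762, 0.647, 0.0]
force: [-0.6, 0.2, -0.9]
width: 0.214
```

apply_moves([
  [[0, 0, 0, 0], [0, 0, 0, 0], [0, 0, 0, 0], [0, 0, 0, 0], [0, 0, -4, 0], [0, 0, -8, 0], [0, 0, -12, 0], [0, 0, -17, 0], [0, 0, -19, 0], [0, 0, -19, 0]],
], jaw=5)

```text
time_s: 48.45
position: [0.5569, -0.3118, 0.2175]
ee_rot: [0.003, 0.763, 0.646, 0.001]
force: [0.2, 1.0, -0.7]
width: 0.582
```

```bash
python3 - <<'E'
from h import *
s=ctrl.get_state();print(s['position'],s['width'],s['time_s'])
for n in('side','top','wrist'):
    im=shot(n);print(n,part(im,'gear',np.array([.555,-.31]),.1))
    r=part(im,'impeller',np.array([.523,-.115]),.06);print(r)
    if r: print(delta(np.r_[r['hub'][:2],.20]))
E
```

```text
[ 0.55691933 -0.31181481  0.21750228] 0.5822465063965448 48.45
side {'score': 0.66, 'med': array([ 0.5526, -0.3028,  0.0147]), 'hub': array([ 0.5511, -0.2911,  0.0495]), 'n': 347}
{'score': 0.63, 'med': array([ 0.5202, -0.1077,  0.0257]), 'hub': array([ 0.5227, -0.1116,  0.0588]), 'n': 418}
[19.18 -6.4   1.21  0.  ]
top {'score': 0.91, 'med': array([ 0.5531, -0.3056,  0.0143]), 'hub': array([ 0.5535, -0.3091,  0.0501]), 'n': 619}
{'score': 0.71, 'med': array([ 0.5212, -0.1125,  0.0254]), 'hub': array([ 0.5219, -0.1146,  0.0613]), 'n': 660}
[18.85 -6.42  1.16  0.  ]
wrist None
None
```

The gear stands in the bin. Next, the impeller.

apply_moves([
  [[18.9, -6.5, 0, 0], [18.9, -6.5, 0, 0], [18.9, -6.5, 0, 0], [18.9, -6.5, 0, 0], [18.9, -6.5, 0, 0], [18.9, -6.5, 0, 0], [18.9, -6.5, 4, 0], [18.9, -6.5, 8, 0], [18.9, -6.5, 12, 0], [18.9, -6.5, 15, 0], [18.9, -6.5, 17, 0], [18.9, -6.5, 18.2, 0], [18.9, -6.5, 18.4, 0], [18.9, -6.5, 18.4, 0], [18.9, -6.5, 18.4, 0]],
])

```text
time_s: 50.4
position: [0.5228, -0.1146, 0.0303]
ee_rot: [0.001, 0.763, 0.646, 0.0]
force: [-0.6, 0.6, -0.2]
width: 0.587
```

apply_moves([
  [[0, 0, 0, 0], [0, 0, 0, 0], [0, 0, 0, 0], [0, 0, 0, 0], [0, 0, 0, 0], [0, 0, 0, 0], [0, 0, -3, 0], [0, 0, -6, 0], [0, 0, -10, 0], [0, 0, -14, 0], [0, 0, -18, 0], [0, 0, -18, 0], [0, 0, -18, 0]],
], jaw=0.5)

```text
time_s: 51.7
position: [0.5222, -0.1144, 0.2102]
ee_rot: [0.001, 0.763, 0.646, 0.0]
force: [0.2, -0.8, -2.1]
width: 0.215
```

```bash
python3 - <<'E'
from h import *
s=ctrl.get_state()
print(s['position'],s['width'],s['time_s'],s['force'],delta([.455,-.318,.21]))
im=shot('top');print(part(im,'gear',np.array([.555,-.31]),.1))
E
```

```text
[ 0.52221533 -0.11444694  0.21021459] 0.2154501834470093 51.7 [ 0.21272032 -0.83985398 -2.06328888] [-2.118e+01 -3.280e+00  2.000e-02  0.000e+00]
None
```

apply_moves([
  [[-21.2, -3.3, 0, 0], [-21.2, -3.3, 0, 0], [-21.2, -3.3, 0, 0], [-21.2, -3.3, 0, 0], [-21.2, -3.3, 0, 0], [-21.2, -3.3, 0, 0], [-21.2, -3.3, 0, 0], [-21.2, -3.3, 4, 0], [-21.2, -3.3, 8, 0], [-21.2, -3.3, 12, 0], [-21.2, -3.3, 15, 0], [-21.2, -3.3, 17, 0], [-21.2, -3.3, 18.4, 0], [-21.2, -3.3, 18.7, 0], [-21.2, -3.3, 18.7, 0], [-21.2, -3.3, 18.7, 0]],
])

```text
time_s: 53.4
position: [0.4556, -0.3179, 0.0234]
ee_rot: [0.001, 0.763, 0.647, 0.0]
force: [-0.1, -0.8, -0.9]
width: 0.217
```

apply_moves([
  [[0, 0, 0, 0], [0, 0, 0, 0], [0, 0, 0, 0], [0, 0, 0, 0], [0, 0, -4, 0], [0, 0, -8, 0], [0, 0, -12, 0], [0, 0, -17, 0], [-15, 0, -19, 0], [-15, 0, -19, 0], [-15, 0, -19, 0], [-15, 0, -19, 0], [-15, 0, -19, 0], [-15, 0, -19, 0]],
], jaw=5)

```text
time_s: 54.8
position: [0.4305, -0.4644, 0.212]
ee_rot: [-0.0, 0.762, 0.647, 0.0]
force: [-0.6, 0.9, -0.3]
width: 0.589
```

```bash
python3 - <<'E'
from h import *
s=ctrl.get_state();print(s['position'],s['width'],s['time_s'],s['force'])
for n in('side','top'):
    im=shot(n);print(n,part(im,'gear',np.array([.555,-.31]),.1),part(im,'impeller',np.array([.455,-.318]),.1))
    for t in('bottle','spool','carton'):
        r=models.regions_of(n,t)
        if r: print(t,np.nanmedian(cloud(im)[r[0]['pixels']],0).round(3))
save(im,'t9.png')
E
```

```text
[ 0.43047632 -0.46439006  0.21202445] 0.5886037473942662 54.8 [-0.62301158  0.86199358 -0.32159275]
side None {'score': 0.71, 'med': array([ 0.4517, -0.3116,  0.015 ]), 'hub': array([ 0.4542, -0.3121,  0.0491]), 'n': 323}
bottle [0.705 0.178 0.09 ]
spool [ 0.794 -0.094  0.048]
carton [0.747 0.049 0.038]
top {'score': 0.58, 'med': array([ 0.5529, -0.3051,  0.0143]), 'hub': array([ 0.5535, -0.3091,  0.0496]), 'n': 642} {'score': 0.7, 'med': array([ 0.4531, -0.3154,  0.0146]), 'hub': array([ 0.4537, -0.3179,  0.0503]), 'n': 630}
bottle [0.704 0.156 0.115]
spool [ 0.775 -0.15   0.05 ]
carton [0.754 0.038 0.04 ]
```

View pics/t9.png

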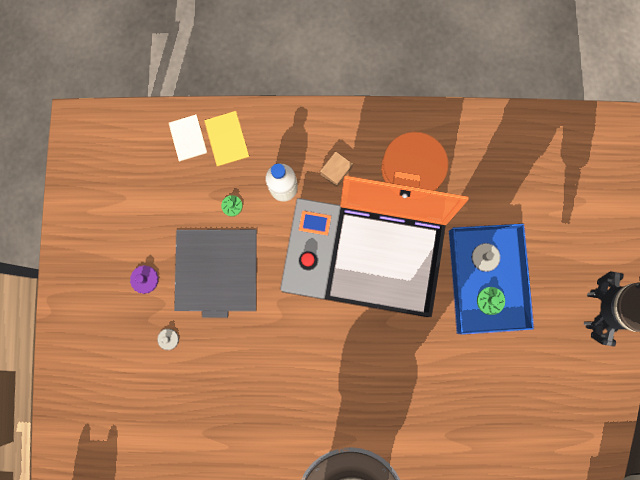

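Both parts stand in the bin at (486,257) and (491,300). The cover is open, the knob is home, the bystanders haven't moved and the gripper is clear. Handing in.

```bash
python3 -c "
from station import ctrl
print(ctrl.finish_job(),ctrl.get_state()['time_s'])"
```

```text
the job is handed in; nothing more can be done
the job is handed in; nothing more can be done
```

The job is handed in, at about 55 s on the robot's clock. No verdict was reported, so what follows rests on my own checks.

**What was done:**
- **Load:** The two prints on the plate, the large gear and the large green impeller, went into the chamber. No handwheel or pulley was there.
- **Cure:** I pressed the cover shut, and it stayed shut with the gripper clear. I then pulled the knob 20 mm up to its detent, and the lamp stayed on for about 8 s.
- **Unload:** I pushed the knob home, opened the cover, and moved both parts into the bin. The gear had been knocked about 2 cm aside in the chamber, so I measured it again before gripping.

**Last checks:**
- **Parts:** Both stand upright in the bin, at about (0.554, -0.309) and (0.454, -0.318). In the last side view the network did not report the gear, but the top view showed it clearly.
- **Station:** The cover stands open, and the knob top measured about 0.108 m, as it did at the start.
- **Surroundings:** The bottle, spool and carton measure within about 1 mm of their starting places. The look-alikes have not moved, and the gripper is clear.

**Closest to a limit:** the wrist force reached 43.5 N while the open fingertips pressed the cover shut. The 40 N limit is for the arm and the gripper's body, and I took the fingers not to count.

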